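# Click the loose rail back into the airer's clips

### The arm

A 7-joint arm with a two-finger parallel gripper is mounted at the origin on the work surface. World frame = base frame: x ahead of the robot, y to its left, z up, the work surface at z = 0. Lengths are in m, angles in rad, forces in N, time in s.
With the tool pointing down it reaches from about 0.35 to 0.9 m from the base axis. Payload 7.2 kg.
Tool frame: the origin (TCP) lies between the finger pads; the fingertips stand 8 mm ahead of it and the grasp point (between the pads) lies 11 mm behind it; z points along the fingers, y is the direction in which the jaws open and shut (so a half turn about z gives the same grasp; the last joint's range is limited). The gripper opens to 85 mm and grips with 20 to 120 N. Pads are 22 mm wide; open, the fingers measure 114 mm over their backs; the gripper's body (76 mm by 85 mm) begins 54 mm behind the grasp point. The pads swing forward as they close: fully open they stand 13 mm farther back than shut.
Start: joints at [1.193, 0.411, -0.013, 1.596, 0.006, 1.134, -0.082], TCP at [0.191, -0.595, 0.204] pointing down, gripper open.
Joint ranges: [-2.95, 2.95], [-0.29, 1.99], [-1.47, 1.44], [0.14, 2.54], [-1.03, 4.17], [0.13, 1.85], [-2.86, 2.86]. Speed limits (rad/s): [2.39, 2.39, 3.01, 3.01, 3.14, 3.14, 3.14].

### API

Orientations are given as [roll, pitch, yaw] about the fixed x, y, z axes, in that order (R = Rz(yaw) Ry(pitch) Rx(roll)).
In Python, from station import bot gives the robot as it stands.
- The arm moves only by the tool step_arm, never from a script. Its argument "commands" is a list of rows, each a list of 2 entries, a list of its own where there are three numbers: the shift along the world's x, y, z in m, then the turn about the world's z in rad. A call has 1 to 10 rows; each row is the pose to reach, as a shift and turn from the pose commanded when the call began; what a row does not reach only later rows make up. A row lasts 1/10 s, in which the tool goes at most 50 mm and 8.59 degrees, less where a joint would pass 70% of its speed; a pose out of reach is approached as far as the arm can. A call with a gripper value outside its range is refused whole. "hand" is the opening, from 0 (shut) to 1 (fully open), set as the call begins (left out, the last holds). The fingers move at their own pace and stop on an object; "grip_force" is the grip in N (left out, the last holds). Time passes only in rows, so rows that repeat a pose let the fingers close. It gives the time, the measured TCP pose, the force and the opening at its end, in the units of the state.
- bot.sense(): the state, without advancing time (a new reading comes with each control period).
- bot.snapshot(name): name is "scene" or "side" or "wrist"; returns a dict with "color" (400x640x3 uint8, red, green, blue), "depth" (400x640 float32, m along the optical axis (not along the pixel's ray), 0 where there is no reading), "fov_y" (degrees; the focal length in pixels is half the picture's height over the tangent of half this angle, whatever the lens; pixels are square), "cx", "cy" (the principal point, pixels), "xyz" and "rotation" of the camera in the world; the wrist camera has in their place "tool_from_camera" (4x4, takes a point from camera to tool coordinates, whose origin is the TCP and whose axes are the flange's). Camera axes: x right, y down, z forward; pixel columns grow to the right and rows downward; lengths in m; the calibration is good to about 2 mm. A picture is of the moment at which its call begins: read the wrist's pose just before it.
- bot.finish_job(): hands the job in, once; it reports no verdict.
Trained networks look in the newest picture that a camera, given by its name, has taken for a name from the list of things; names that differ only in an ending like _2 or _b are one class to them, and where a whole thing is asked for, a point or a joint stands for the part that bears it (a point fixed in the world has none). Each returns a list of dicts, best first, with "conf" (0 to 1); they miss things now and then, are a little off and sometimes report something else, mostly with a low value. They report only what shows in the picture. A call takes as long as a camera call. They do not tell look-alikes from the thing itself.
- bot.boxes_of(camera, name): "xyz" ([x, y, z] in m, in the coordinates of the camera as it stood for that picture, good to about 4 mm: the middle of the surface that is visible of it).
- bot.trace(camera, name): "region" (400x640 bool, what is visible of it).
- bot.place_of(camera, name): "xyz" ([x, y, z] in m, in the coordinates of the camera as it stood for that picture, good to about 4 mm: a listed point, or the origin of a listed thing).
The state is a dict: "clock": time; "qpos": joint angles; "joint_velocities": joint speeds; "joint_torque": joint torques, N m; "ee_pos": TCP position; "ee_rot": TCP orientation; "contact_force": force on the tool from outside, world axes, zero at the start; "ft_torque": the same for the moment, N m; "width": finger opening in m.
Only numpy, scipy, OpenCV 4.12 (cv2) and the standard library are available. Lean on these libraries where they do the work, as an engineer would, in place of code of your own. Each camera call takes 0.05 s, during which the arm holds its last target. There are 200 camera calls.

### The job

The loose metal rail of the small white airer is lying across its two side beams. Without lifting it off, push it along the beams until it lies in the open mouths of the two clips at their far end, then press it down past the sprung jaws until it is fully home in both clips. Leave everything else on the counter where it is.

Things in the scene. Friction and masses are not known exactly. Their poses are not given: they have to be found in the camera images.
- airer: Airer, fixed to the counter. Origin on the counter midway under the two clip seats; x along the beams to the clips (roughly away from the robot), y left, z up. White side beams 16 mm wide at y = +-100 mm, tops 65 mm high from x = -150 to -19 mm, 12 mm upstand at the near end. Fixed bars join the beams: 12 mm thick at x = -138 and +21 (tops 28 mm high), 6 mm at x = -105 and -65 (51 mm high).
- seat_left (a point): Left (+y) clip at its beam's far end: where the rail's axis lies when home, 50 mm above the counter, 100 mm left of the airer's middle; axes as the airer's. White fixed prong: inner face 10.5 mm beyond this point (+x), top 84 mm above the counter, the stop for the rail. Facing it, a sprung dark steel jaw 20 mm wide: nose tip 5.5 mm short of this point (-x), top 63.5 mm high.
- seat_right (a point): The same for the right (-y) clip, 100 mm right of the airer's middle.
- jaw_left (a joint): Opening of the left clip's jaw (rad): 0 closed, grows as it is pushed back towards -x; about 0.12 lets the rail past. A spring shuts it, so it is closed both before and after the rail passes. It takes 7 to 10 N on the rail at each clip to force it past: 13 to 20 N pressed at the rail's middle, or near each clip in turn.
- jaw_right (a joint): The same for the right clip's jaw.
- rail_mid (a point): Middle of the loose rail, on its axis: bare aluminium tube, 20 mm in diameter, 248 mm long, 90 g, black end plugs 26 mm wide just outside the beams; rolls freely. Axis height over the counter: 75 mm on the beams, about 70 mm unpressed in the clip mouths (against the prongs, on the jaw noses), 50 mm when home. y along the rail; x and z turn as it rolls.
- rail_left (a point): Point on the rail's axis 100 mm to the left of its middle: at the left clip when the rail is in place.
- rail_right (a point): Point on the rail's axis 100 mm to the right of its middle.
- peg_a: Bystander: wooden clothes peg, 72 x 10 x 14 mm, lying on the counter between the beams. Origin under its centre.
- peg_b: Bystander: a second such peg, lying outside the airer.
- stick: Bystander: square wooden stick, 12 x 200 x 12 mm, lying on the counter beyond the clips. Origin under its centre; y along it.
- cup: Bystander: clear measuring cup, 68 mm wide, 60 mm high, standing beside the airer. Origin under its centre.
- brush: Bystander: white brush, 170 mm long, lying beside the airer.
Not all that is in view belongs to the job. There is more than one size of the part that bears rail_mid; the job needs the larger.

How it is judged:
By the outcome, as a careful person would: the job done as asked, in the order asked, and still so for the second after the job is handed in, with the robot touching nothing.
It also fails if it takes over 58 s, if anything falls off the work surface, if the arm or the gripper's body presses on something with over 40 N, if the wrist force passes 120 N, or if a joint passes its speed limit or range.

## Working session

There is one attempt and no reset: what is moved stays moved. The work goes in short steps, Python scripts to look and compute and a tool call to move; the robot and the scene stay as the last step left them, time stands still between calls to the robot, and variables do not carry over. Pictures are saved under pics/ and viewed, about 8 in all and at most 12, crops included, and the job is handed in when it is done.

Besides the shell and the picture viewer there is one more tool, called in YAML: its name, and indented under it one key for each argument. step_arm: Moves the arm, as the interface text tells. Its arguments: {"type":"object","properties":{"commands":{"type":"array"},"hand":{"type":"number"},"grip_force":{"type":"number"}},"required":["commands"]}

```bash
mkdir -p pics; cat > h.py <<'E'
from station import bot
import numpy as np, cv2
from scipy.spatial.transform import Rotation as R
def snap(n):
    s=bot.sense(); p=bot.snapshot(n)
    if n=="wrist":
        T=np.eye(4)
        T[:3,:3]=R.from_euler('xyz',s["ee_rot"]).as_matrix(); T[:3,3]=s["ee_pos"]
        M=T@np.array(p["tool_from_camera"])
    else:
        M=np.eye(4); r=np.array(p["rotation"])
        M[:3,:3]=r if r.shape==(3,3) else R.from_euler('xyz',r).as_matrix()
        M[:3,3]=p["xyz"]
    p["M"]=M; p["f"]=200/np.tan(np.radians(p["fov_y"])/2)
    return p
def w(p,c): return p["M"][:3,:3]@np.array(c)+p["M"][:3,3]
def px(p,c): return [round(p["cx"]+p["f"]*c[0]/c[2]),round(p["cy"]+p["f"]*c[1]/c[2])]
def deproj(p,u,v,d=None):
    d=p["depth"][v,u] if d is None else d
    return w(p,[(u-p["cx"])/p["f"]*d,(v-p["cy"])/p["f"]*d,d])
def places(p,n,names):
    for k in names:
        for r in bot.place_of(n,k)[:3]:
            if r["conf"]>.2: print(n,k,round(r["conf"],2),w(p,r["xyz"]).round(4),px(p,r["xyz"]))
def save(p,f): cv2.imwrite(f,p["color"][:,:,::-1])
E
python3 - <<'E'
from h import *
s=bot.sense(); print({k:np.round(v,3) for k,v in s.items()})
for n in("scene","side"):
    p=snap(n); save(p,f"pics/{n}1.png"); print(np.shape(p.get("rotation")),p["xyz"])
    places(p,n,["airer","seat_left","seat_right","rail_mid","rail_left","rail_right","peg_a","stick","cup","brush"])
E
```

```text
{'clock': np.float64(0.0), 'qpos': array([ 1.193,  0.412, -0.013,  1.597,  0.006,  1.134, -0.082]), 'joint_velocities': array([ 0.001, -0.001, -0.001, -0.   , -0.002,  0.   ,  0.   ]), 'joint_torque': array([-0.0000e+00, -6.0063e+01,  6.8200e-01, -2.9941e+01,  1.4000e-02,
        1.1000e-02, -0.0000e+00]), 'ee_pos': array([ 0.19 , -0.595,  0.203]), 'ee_rot': array([-3.14,  0.  ,  0.31]), 'contact_force': array([ 0.011,  0.545, -1.284]), 'ft_torque': array([ 0.005,  0.054, -0.003]), 'width': np.float64(0.085)}
(3,) [0.99212457 0.57818402 0.65813289]
scene airer 0.8 [ 0.5849 -0.09    0.0023] [259, 213]
scene seat_left 0.75 [0.6055 0.0068 0.0515] [273, 220]
scene seat_right 0.61 [ 0.5649 -0.1922  0.0532] [242, 178]
scene rail_mid 0.66 [ 0.5259 -0.0728  0.0734] [279, 186]
scene rail_mid 0.44 [ 0.2877 -0.2262  0.0101] [308, 153]
scene rail_mid 0.37 [0.5613 0.11   0.0034] [314, 248]
scene rail_left 0.67 [0.5382 0.0186 0.0763] [297, 203]
scene rail_left 0.67 [ 0.3067 -0.1499  0.0071] [319, 165]
scene rail_right 0.68 [ 0.2609 -0.297   0.0053] [300, 144]
scene rail_right 0.67 [ 0.5121 -0.1757
[... 568 characters left out ...]
t 0.79 [0.6061 0.0062 0.049 ] [362, 199]
side seat_left 0.68 [ 0.5249 -0.0798  0.0733] [355, 233]
side seat_left 0.62 [0.5621 0.1128 0.0036] [321, 190]
side seat_right 0.73 [ 0.567  -0.1955  0.0465] [406, 274]
side rail_mid 0.91 [ 0.2898 -0.2291  0.0158] [287, 372]
side rail_left 0.83 [0.5397 0.0176 0.0731] [335, 199]
side rail_left 0.75 [ 0.3088 -0.1521  0.0085] [277, 330]
side rail_right 0.65 [ 0.5094 -0.1767  0.0746] [378, 272]
side peg_a 0.64 [ 0.5058 -0.0556 -0.0034] [339, 250]
side peg_a 0.54 [6.489e-01 7.170e-02 6.000e-04] [360, 189]
side stick 0.65 [ 0.662  -0.1369  0.0034] [419, 245]
side cup 0.97 [0.5625 0.1132 0.0057] [322, 190]
side brush 0.58 [ 0.5003 -0.2728  0.0028] [400, 335]
```

```bash
python3 - <<'E'
import cv2,numpy as np
a=cv2.imread("pics/scene1.png")[110:290,190:350]; b=cv2.imread("pics/side1.png")[160:400,250:450]
cv2.imwrite("pics/c1.png",np.hstack([cv2.resize(a,(400,450),interpolation=2),cv2.resize(b,(375,450),interpolation=2)]))
E
```

```text
(no output)
```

View pics/c1.png

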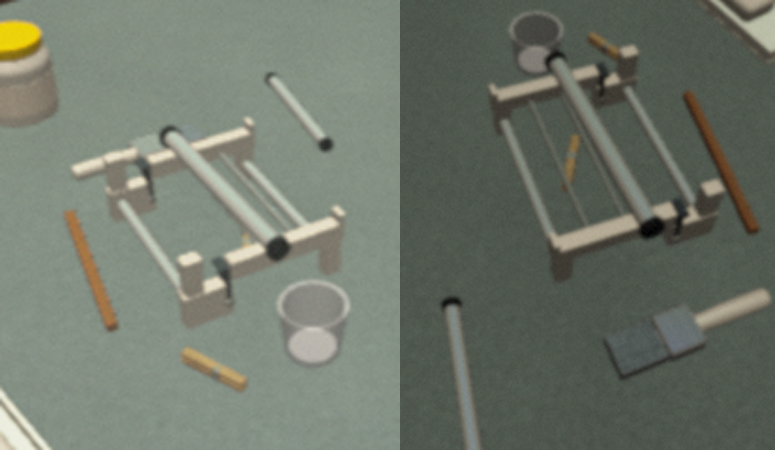

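The crop shows two rails. The long one lies across both beams (scene px 279,186); the shorter one lies on the counter (scene px 308,153). The long one fits the description. Airer yaw is about -0.197 rad and the rail sits at airer x of about -63 mm. I'll go above the near side of the rail with the fingers spread along it.

step_arm:
  commands:
    - [[0.025,0.043,0.0],-0.12]
    - [[0.05,0.087,0.0],-0.25]
    - [[0.075,0.13,0.0],-0.38]
    - [[0.1,0.174,0.0],-0.507]
    - [[0.125,0.217,0.0],-0.507]
    - [[0.149,0.26,0.0],-0.507]
    - [[0.174,0.304,0.0],-0.507]
    - [[0.199,0.347,0.0],-0.507]
    - [[0.224,0.39,0.0],-0.507]
    - [[0.248,0.434,0.0],-0.507]
  hand: 1

```text
clock: 2.1
ee_pos: [0.4393, -0.1597, 0.2041]
ee_rot: [3.141, -0.001, -0.197]
contact_force: [1.7, -0.5, 0.7]
width: 0.0858
```

step_arm:
  commands:
    - [[0.025,0.044,0.0],0]
    - [[0.05,0.087,0.0],0]
    - [[0.05,0.087,0.0],0]
    - [[0.05,0.087,0.0],0]
    - [[0.05,0.087,0.0],0]

```text
clock: 2.6
ee_pos: [0.4879, -0.0757, 0.2035]
ee_rot: [3.141, 0.001, -0.199]
contact_force: [-0.0, -1.4, -0.0]
width: 0.0852
```

```bash
python3 - <<'E'
from h import *
s=bot.sense(); print(s["clock"],s["ee_pos"],s["ee_rot"])
p=snap("wrist"); save(p,"pics/w1.png"); print(p["M"].round(3))
places(p,"wrist",["airer","seat_left","seat_right","rail_mid","rail_left","rail_right"])
E
```

```text
2.6 [ 0.48787809 -0.07567568  0.20352952] [ 3.14083727e+00  5.10626840e-04 -1.98526811e-01]
[[-0.198 -0.926 -0.321  0.57 ]
 [-0.98   0.187  0.064 -0.091]
 [ 0.     0.328 -0.945  0.374]
 [ 0.     0.     0.     1.   ]]
wrist seat_left 0.78 [0.6008 0.0085 0.0492] [203, 76]
wrist seat_right 0.84 [ 0.5642 -0.1847  0.0508] [416, 74]
wrist rail_mid 0.92 [ 0.5278 -0.0763  0.0787] [308, 141]
wrist rail_mid 0.69 [ 0.2814 -0.2231  0.0121] [459, 298]
wrist rail_left 0.85 [ 0.3053 -0.1533  0.01  ] [403, 291]
wrist rail_left 0.77 [0.5409 0.0188 0.0754] [203, 147]
wrist rail_right 0.97 [ 0.5089 -0.1732  0.08  ] [419, 140]
wrist rail_right 0.79 [ 0.2712 -0.2966  0.0077] [515, 293]
```

View pics/w1.png

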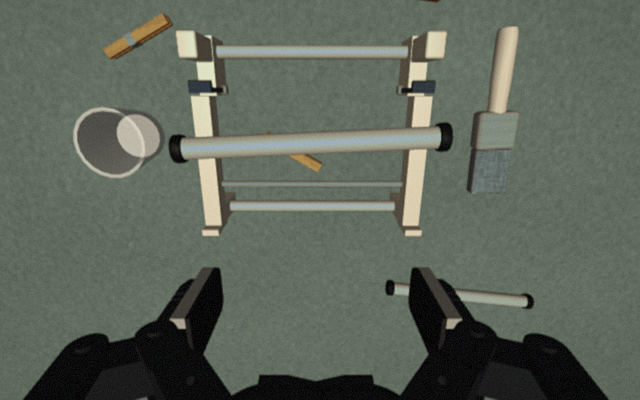

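The view shows the rail skewed by about 3°, with its left end (px 178,148) nearer than its right end (446,137). Both beams line up with the tool and the clips are at rows 80–90. Next I lower the tool behind the rail and push slowly with both fingers.

step_arm:
  commands:
    - [[0,0,-0.04],0]
    - [[0,0,-0.08],0]
    - [[0,0,-0.11],0]
    - [[0,0,-0.13],0]
    - [[0,0,-0.138],0]
    - [[0,0,-0.138],0]
    - [[0,0,-0.138],0]

```text
clock: 3.65
ee_pos: [0.4891, -0.0745, 0.0666]
ee_rot: [-3.142, -0.001, -0.197]
contact_force: [-0.1, -0.5, -0.2]
width: 0.0853
```

step_arm:
  commands:
    - [[0.004,-0.001,0],0]
    - [[0.008,-0.002,0],0]
    - [[0.012,-0.002,0],0]
    - [[0.016,-0.003,0],0]
    - [[0.02,-0.004,0],0]
    - [[0.024,-0.005,0],0]
    - [[0.027,-0.005,0],0]
    - [[0.031,-0.006,0],0]
    - [[0.035,-0.007,0],0]
    - [[0.039,-0.008,0],0]

```text
clock: 4.65
ee_pos: [0.5278, -0.0825, 0.0657]
ee_rot: [3.142, 0.0, -0.197]
contact_force: [-0.3, 0.6, 0.0]
width: 0.0857
```

```bash
python3 - <<'E'
from h import *
s=bot.sense(); print(s["clock"],s["ee_pos"],s["contact_force"])
p=snap("wrist"); save(p,"pics/w2.png")
places(p,"wrist",["seat_left","seat_right","rail_mid","rail_left","rail_right"])
p=snap("side"); places(p,"side",["rail_mid","rail_left","rail_right"])
cv2.imwrite("pics/s2.png",np.hstack([cv2.resize(p["color"][150:310,270:450,::-1],(506,450),interpolation=2)]))
E
```

```text
4.65 [ 0.52776202 -0.08251934  0.06567159] [-0.32623326  0.55738111  0.00233583]
wrist seat_left 0.58 [0.6014 0.0069 0.0489] [137, 142]
wrist seat_right 0.77 [ 0.5652 -0.189   0.0501] [490, 138]
wrist rail_mid 0.85 [ 0.5254 -0.0779  0.0783] [310, 258]
wrist rail_left 0.93 [0.5397 0.0167 0.0774] [135, 265]
wrist rail_right 0.6 [ 0.5077 -0.173   0.0808] [491, 258]
side rail_mid 0.88 [ 0.2899 -0.2277  0.0137] [286, 372]
side rail_mid 0.56 [ 0.5272 -0.0818  0.074 ] [356, 233]
side rail_left 0.91 [ 0.3102 -0.1514  0.0078] [277, 329]
side rail_left 0.61 [0.5416 0.0169 0.0728] [336, 199]
side rail_right 0.66 [ 0.5095 -0.1809  0.077 ] [379, 273]
```

View pics/w2.png

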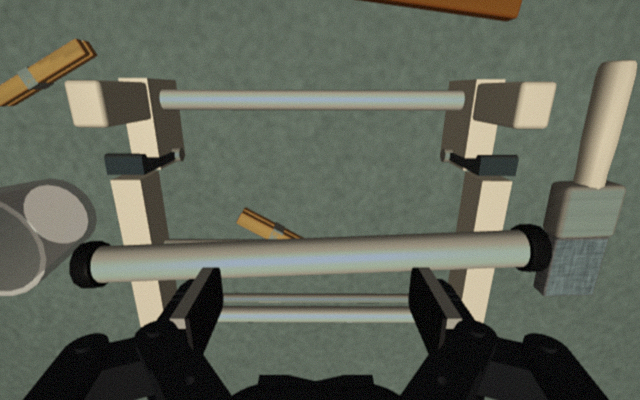

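The view shows the rail unmoved (still skewed at rows 250–265), with the finger tips (205,268 and 425,268) drawn over its near edge without contact. I'll check from depth where the fingers really are.

```bash
python3 - <<'E'
from h import *
s=bot.sense(); p=snap("wrist"); print(p["f"],p["cx"],p["cy"],s["ee_pos"])
T=np.array(p["tool_from_camera"]); print(T.round(3))
for u,v in [(212,272),(205,280),(195,295),(180,320),(215,300),(210,320),(425,272),(435,290),(450,315),(310,250),(310,258),(310,270),(165,185+200)]:
    print(u,v,round(float(p["depth"][v,u]),4),deproj(p,u,v).round(4))
E
```

```text
328.90241741879356 315.41633080547024 202.1260664352875 [ 0.5273179  -0.08242526  0.06573218]
[[-0.001 -0.945 -0.327  0.084]
 [ 1.    -0.    -0.    -0.001]
 [ 0.    -0.327  0.945 -0.171]
 [ 0.     0.     0.     1.   ]]
212 272 0.1399 [ 0.5459 -0.0404  0.1142]
205 280 0.1334 [ 0.5463 -0.0397  0.1209]
195 295 0.124 [ 0.5463 -0.0391  0.131 ]
180 320 0.1113 [ 0.5459 -0.0385  0.1445]
215 300 0.1404 [ 0.5343 -0.0392  0.1177]
210 320 0.1325 [ 0.5314 -0.039   0.127 ]
425 272 0.1395 [ 0.5283 -0.1291  0.1145]
435 290 0.1258 [ 0.5291 -0.1286  0.1288]
450 315 0.1129 [ 0.5284 -0.1289  0.1426]
310 250 0.1716 [ 0.532  -0.0796  0.0827]
310 258 0.17 [ 0.5289 -0.079   0.0855]
310 270 0.1721 [ 0.5221 -0.0776  0.0857]
165 385 0.079 [ 0.5507 -0.0494  0.1764]
```

View pics/s2.png

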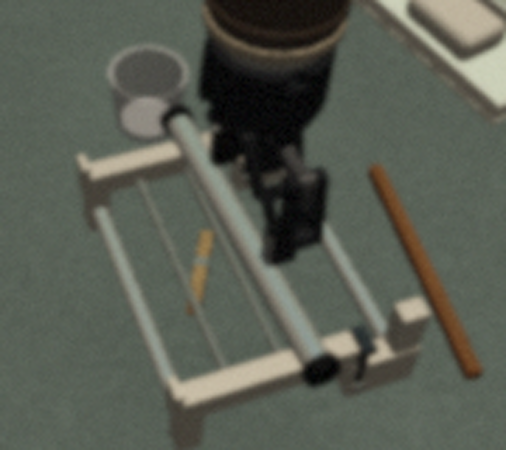

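The side picture and the depth agree. The open fingertips hang about 47 mm above the reported TCP (at z of about 0.113), over the rail rather than behind it. I'll rely on the measurement: back off, then lower by 45 mm.

step_arm:
  commands:
    - [[-0.013,0.003,0],0]
    - [[-0.026,0.005,0],0]
    - [[-0.039,0.008,0],0]
    - [[-0.042,0.008,0],0]
    - [[-0.042,0.008,0],0]
    - [[-0.042,0.008,-0.015],0]
    - [[-0.042,0.008,-0.025],0]
    - [[-0.042,0.008,-0.035],0]
    - [[-0.042,0.008,-0.045],0]
    - [[-0.042,0.008,-0.045],0]

```text
clock: 6.2
ee_pos: [0.4845, -0.0743, 0.0192]
ee_rot: [3.141, 0.003, -0.197]
contact_force: [-0.5, 0.4, -0.1]
width: 0.0855
```

```bash
python3 - <<'E'
from h import *
s=bot.sense(); print(s["clock"],s["ee_pos"],s["contact_force"])
p=snap("wrist"); a=p["color"][:,:,::-1]
places(p,"wrist",["rail_mid","rail_left","rail_right"])
for u,v in [(212,272),(205,280),(425,272),(435,290)]: print(u,v,deproj(p,u,v).round(4))
p=snap("side"); b=cv2.resize(p["color"][150:310,270:450,::-1],(450,400),interpolation=2)
cv2.imwrite("pics/s3.png",np.hstack([a[:,150:500],b]))
E
```

```text
6.2 [ 0.48451056 -0.07427681  0.01918903] [-0.54560196  0.41368292 -0.10802807]
wrist rail_mid 0.82 [ 0.5302 -0.0755  0.0788] [296, 203]
wrist rail_left 0.93 [0.54   0.0191 0.0727] [51, 220]
wrist rail_right 0.78 [ 0.5094 -0.1748  0.0806] [583, 207]
212 272 [ 0.504  -0.0331  0.0693]
205 280 [ 0.5036 -0.0315  0.0743]
425 272 [ 0.4858 -0.1209  0.0683]
435 290 [ 0.4865 -0.1204  0.0822]
```

View pics/s3.png

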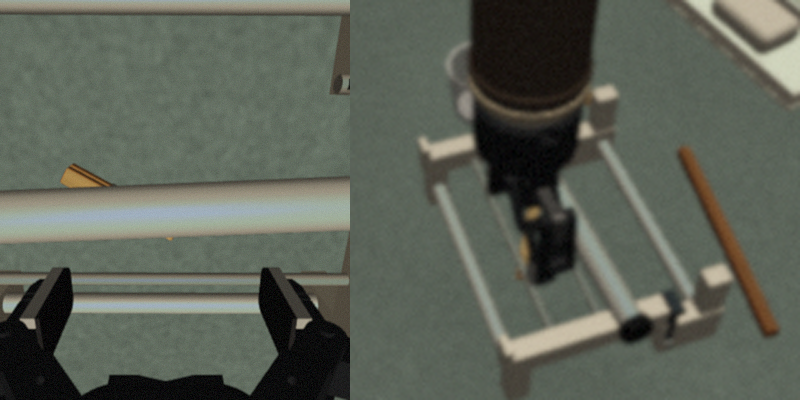

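The fingers now stand behind the rail with their tips at z of about 0.068. Pushing, 3 mm lower.

step_arm:
  commands:
    - [[0.004,-0.001,-0.003],0]
    - [[0.008,-0.002,-0.003],0]
    - [[0.012,-0.002,-0.003],0]
    - [[0.016,-0.003,-0.003],0]
    - [[0.02,-0.004,-0.003],0]
    - [[0.023,-0.005,-0.003],0]
    - [[0.027,-0.005,-0.003],0]
    - [[0.031,-0.006,-0.003],0]
    - [[0.035,-0.007,-0.003],0]
    - [[0.039,-0.008,-0.003],0]

```text
clock: 7.45
ee_pos: [0.5247, -0.0825, 0.0177]
ee_rot: [3.142, 0.0, -0.197]
contact_force: [-1.2, 0.1, 0.0]
width: 0.0854
```

step_arm:
  commands:
    - [[0.003,-0.001,0],0]
    - [[0.006,-0.001,0],0]
    - [[0.009,-0.002,0],0]
    - [[0.012,-0.002,0],0]
    - [[0.015,-0.003,0],0]
    - [[0.018,-0.004,0],0]
    - [[0.021,-0.004,0],0]
    - [[0.024,-0.005,0],0]
    - [[0.027,-0.005,0],0]
    - [[0.03,-0.006,0],0]

```text
clock: 8.45
ee_pos: [0.5547, -0.0883, 0.0177]
ee_rot: [-3.142, 0.0, -0.197]
contact_force: [0.6, 0.2, 1.0]
width: 0.0856
```

```bash
python3 - <<'E'
from h import *
s=bot.sense(); print(s["clock"],s["ee_pos"],s["contact_force"])
p=snap("wrist"); a=p["color"][:,:,::-1]
places(p,"wrist",["rail_mid","rail_left","rail_right","seat_left","seat_right"])
for n in("side","scene"):
  p=snap(n); places(p,n,["rail_mid","rail_left","rail_right"])
  if n=="side": b=cv2.resize(p["color"][150:310,290:450,::-1],(400,400),interpolation=2)
cv2.imwrite("pics/s4.png",np.hstack([cv2.resize(a,(400,250)),np.zeros((250,0,3),np.uint8)]) if 0 else np.hstack([cv2.copyMakeBorder(cv2.resize(a,(400,250)),0,150,0,0,0),b]))
E
```

```text
8.45 [ 0.55468021 -0.08828866  0.01769239] [0.57892313 0.18427116 0.97208593]
wrist rail_mid 0.61 [ 0.5882 -0.0831  0.0743] [287, 233]
wrist rail_left 0.67 [0.6031 0.0105 0.0686] [52, 235]
wrist rail_right 0.82 [ 0.5633 -0.1819  0.0712] [547, 241]
wrist seat_left 0.76 [0.6002 0.0076 0.0461] [97, 219]
wrist seat_right 0.85 [ 0.5644 -0.1857  0.0494] [523, 216]
side rail_mid 0.95 [ 0.5864 -0.0894  0.0692] [382, 225]
side rail_mid 0.68 [0.6521 0.0745 0.0028] [360, 187]
side rail_mid 0.67 [ 0.5613 -0.1855  0.0708] [402, 265]
side rail_left 0.85 [ 0.3104 -0.154   0.0087] [278, 330]
side rail_left 0.38 [ 0.6534  0.0727 -0.003 ] [361, 189]
side rail_right 0.89 [ 0.561  -0.186   0.0731] [403, 264]
scene rail_mid 0.68 [ 0.587  -0.0816  0.0669] [258, 196]
scene rail_mid 0.49 [ 0.2857 -0.2253  0.0125] [309, 152]
scene rail_left 0.84 [0.6017 0.0082 0.0688] [275, 214]
scene rail_left 0.59 [ 0.3073 -0.1529  0.007 ] [318, 165]
scene rail_left 0.48 [ 5.007e-01 -2.752e-01 -4.000e-04] [247, 173]
scene rail_right 0.88 [ 0.5653 -0.1847  0.0683] [243, 175]
scene rail_right 0.62 [ 0.26   -0.2925  0.0075] [302, 144]
scene rail_right 0.35 [ 0.513  -0.0532 -0.0007] [288, 209]
```

View pics/s4.png

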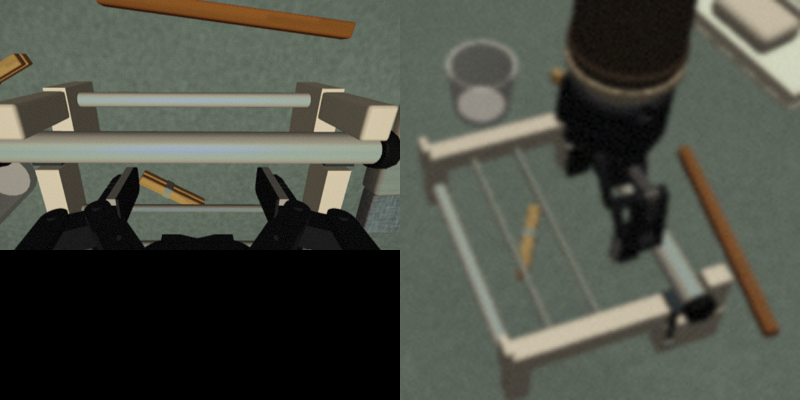

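The rail lies in both mouths: both ends are against the prongs and the axis is at z of about 0.069. Next I rise, move over the rail and press with both spread fingertips.

step_arm:
  commands:
    - [[-0.005,0.001,0.0],0]
    - [[-0.005,0.001,0.02],0]
    - [[-0.005,0.001,0.04],0]
    - [[-0.005,0.001,0.04],0]
    - [[0.01,-0.001,0.04],0]
    - [[0.02,-0.002,0.04],0]
    - [[0.03,-0.003,0.04],0]
    - [[0.03,-0.003,0.04],0]
    - [[0.03,-0.003,0.03],0]
    - [[0.03,-0.003,0.022],0]

```text
clock: 10.15
ee_pos: [0.5836, -0.0914, 0.0385]
ee_rot: [3.141, 0.001, -0.197]
contact_force: [-0.5, -0.9, 18.9]
width: 0.0855
```

step_arm:
  commands:
    - [[0,0,-0.002],0]
    - [[0,0,-0.004],0]
    - [[0,0,-0.006],0]
    - [[0,0,-0.008],0]
    - [[0,0,-0.01],0]

```text
clock: 10.65
ee_pos: [0.589, -0.0922, 0.0324]
ee_rot: [-3.141, -0.01, -0.197]
contact_force: [7.6, -1.8, 11.2]
width: 0.086
```

```bash
python3 - <<'E'
from h import *
s=bot.sense(); print(s["clock"],s["ee_pos"],s["contact_force"],s["ft_torque"])
p=snap("wrist"); a=p["color"][:,:,::-1]
places(p,"wrist",["rail_mid","rail_left","rail_right","seat_left","seat_right"])
for n in("side","scene"):
  p=snap(n); places(p,n,["rail_mid","rail_left","rail_right"])
  if n=="side": b=cv2.resize(p["color"][150:310,290:450,::-1],(400,400),interpolation=2)
cv2.imwrite("pics/s5.png",np.hstack([cv2.copyMakeBorder(cv2.resize(a,(400,250)),0,150,0,0,0),b]))
E
```

```text
10.65 [ 0.58900441 -0.09221642  0.03238447] [ 7.62984167 -1.7874569  11.15224096] [-0.29821789 -1.30063825  0.0356595 ]
wrist rail_mid 0.8 [ 0.5887 -0.0863  0.0668] [305, 277]
wrist rail_mid 0.33 [0.5586 0.1139 0.0012] [49, 311]
wrist rail_left 0.75 [0.6028 0.0104 0.067 ] [102, 286]
wrist rail_right 0.58 [ 0.56   -0.1853  0.0675] [518, 293]
wrist seat_left 0.77 [0.6023 0.004  0.05  ] [134, 267]
wrist seat_right 0.93 [ 0.5641 -0.1851  0.048 ] [496, 266]
side rail_mid 0.91 [ 0.5877 -0.0896  0.0632] [382, 227]
side rail_mid 0.57 [ 0.2893 -0.2296  0.0111] [287, 373]
side rail_left 0.74 [ 0.5036 -0.276   0.0036] [403, 335]
side rail_left 0.65 [ 0.308  -0.1541  0.0072] [277, 331]
side rail_right 0.84 [ 0.562  -0.1863  0.0635] [402, 267]
scene rail_mid 0.68 [ 0.2883 -0.2255  0.0084] [308, 154]
scene rail_left 0.69 [ 0.3057 -0.1518  0.0042] [319, 166]
scene rail_left 0.54 [0.6026 0.0093 0.0656] [275, 216]
scene rail_right 0.77 [ 0.5647 -0.1829  0.0598] [244, 178]
scene rail_right 0.44 [ 0.2627 -0.2936  0.0105] [301, 143]
```

View pics/s5.png

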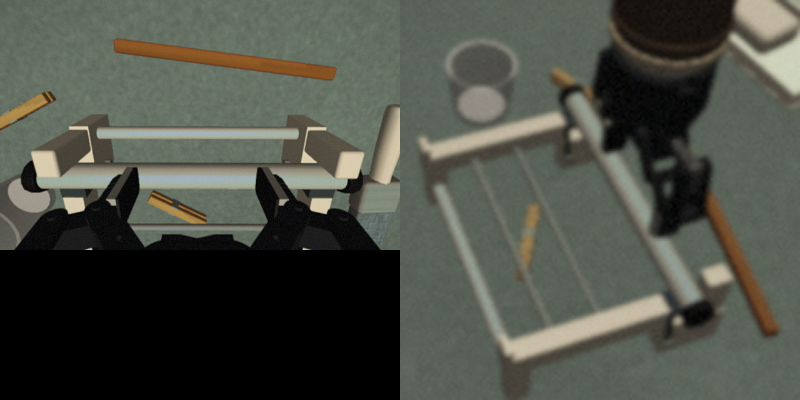

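The rail is partway in (axis z of about 0.065) and level, but the tips are being dragged forward towards its far side. I'll lift clear, set back 4 mm and press again.

step_arm:
  commands:
    - [[0,0,0.01],0]
    - [[0,0,0.018],0]
    - [[-0.005,0.001,0.018],0]
    - [[-0.005,0.001,0.018],0]
    - [[-0.005,0.001,0.013],0]
    - [[-0.005,0.001,0.008],0]
    - [[-0.005,0.001,0.004],0]
    - [[-0.005,0.001,0.0],0]

```text
clock: 12.15
ee_pos: [0.5797, -0.0905, 0.0298]
ee_rot: [3.141, -0.0, -0.197]
contact_force: [-3.9, 0.2, 16.3]
width: 0.0855
```

step_arm:
  commands:
    - [[0,0,-0.002],0]
    - [[0,0,-0.004],0]
    - [[0,0,-0.006],0]

```text
clock: 12.45
ee_pos: [0.58, -0.0906, 0.0243]
ee_rot: [3.141, -0.001, -0.197]
contact_force: [-1.2, 0.0, 7.0]
width: 0.0857
```

step_arm:
  commands:
    - [[0,0,-0.002],0]
    - [[0,0,-0.004],0]
    - [[0,0,-0.006],0]
    - [[0,0,-0.007],0]

```text
clock: 12.85
ee_pos: [0.5802, -0.0906, 0.0187]
ee_rot: [3.141, -0.002, -0.197]
contact_force: [-8.1, -0.1, 30.0]
width: 0.0858
```

```bash
python3 - <<'E'
from h import *
s=bot.sense(); print(s["clock"],s["ee_pos"],s["contact_force"],s["ft_torque"])
for n in("wrist","side","scene"):
  p=snap(n); places(p,n,["rail_mid","rail_left","rail_right"])
E
```

```text
12.85 [ 0.58020753 -0.09058777  0.01865376] [-8.0763916  -0.10858777 29.95207942] [ 0.12272657  1.78263268 -0.01925967]
wrist rail_mid 0.7 [ 0.5872 -0.0829  0.055 ] [298, 267]
wrist rail_left 0.57 [0.6034 0.0094 0.0501] [104, 266]
wrist rail_right 0.69 [ 0.5645 -0.1805  0.0547] [512, 272]
side rail_mid 0.64 [ 0.585  -0.0932  0.0494] [381, 233]
side rail_left 0.97 [ 0.3066 -0.1529  0.0055] [276, 331]
side rail_left 0.59 [0.6016 0.0085 0.0466] [360, 200]
side rail_right 0.56 [ 0.5641 -0.1866  0.0498] [402, 270]
scene rail_mid 0.59 [ 0.5815 -0.083   0.0473] [260, 200]
scene rail_mid 0.53 [ 0.2874 -0.2232  0.0092] [309, 154]
scene rail_left 0.7 [0.6023 0.0078 0.0509] [275, 220]
scene rail_left 0.47 [ 0.3072 -0.1562  0.0086] [318, 164]
scene rail_right 0.7 [ 0.5661 -0.1853  0.0502] [243, 180]
scene rail_right 0.63 [ 0.2615 -0.2957  0.0079] [301, 143]
```

The force has risen to 30 N and the rail has bottomed at an axis height of about 50 mm on both sides. I'll retreat upward and check.

step_arm:
  commands:
    - [[0,0,0.01],0]
    - [[0,0,0.03],0]
    - [[0,0,0.07],0]
    - [[0,0,0.11],0]
    - [[0,0,0.15],0]
    - [[-0.03,0,0.19],0]
    - [[-0.06,0,0.2],0]
    - [[-0.1,0,0.2],0]
    - [[-0.12,0,0.2],0]
    - [[-0.12,0,0.2],0]

```text
clock: 14.45
ee_pos: [0.4569, -0.0908, 0.2168]
ee_rot: [3.141, 0.001, -0.198]
contact_force: [0.2, -0.6, 0.0]
width: 0.0856
```

```bash
python3 - <<'E'
from h import *
s=bot.sense(); print(s["clock"],s["ee_pos"],s["contact_force"])
I=[]
for n,(r,c) in {"wrist":((0,200),(200,440)),"side":((160,320),(290,450)),"scene":((140,280),(200,340))}.items():
  p=snap(n); places(p,n,["rail_mid","rail_left","rail_right","seat_left","seat_right","peg_a","cup","stick","brush"])
  if n!="wrist": I.append(cv2.resize(p["color"][r[0]:r[1],c[0]:c[1],::-1],(400,400),interpolation=2))
  # rail top height along the axis
  for y in(-.09,-.06,0,.06,.09):
    q=np.array([.585,-.091,.06])+y*np.array([.196,.981,0]); cc=p["M"][:3,:3].T@(q-p["M"][:3,3]); u,v=px(p,cc)
    if 0<=u<640 and 0<=v<400: print(n,y,deproj(p,u,v).round(4))
cv2.imwrite("pics/s6.png",np.hstack(I))
E
```

```text
14.45 [ 0.45688178 -0.09075629  0.21679346] [ 0.23176399 -0.64778023  0.04912891]
wrist rail_mid 0.95 [ 0.2857 -0.2229  0.0104] [441, 270]
wrist rail_mid 0.89 [ 0.5856 -0.0825  0.0538] [280, 41]
wrist rail_left 0.94 [0.6035 0.0084 0.0518] [180, 42]
wrist rail_left 0.88 [ 0.3059 -0.1539  0.0125] [387, 267]
wrist rail_right 0.73 [ 0.2679 -0.3005  0.0088] [501, 271]
wrist rail_right 0.56 [ 0.5611 -0.1837  0.0546] [393, 46]
wrist seat_left 0.64 [0.6003 0.0086 0.0504] [181, 46]
wrist seat_left 0.3 [ 0.5592  0.1136 -0.0011] [123, 110]
wrist seat_right 0.85 [ 0.5638 -0.185   0.049 ] [393, 43]
wrist peg_a 0.75 [ 0.6578  0.0722 -0.0011] [124, 5]
wrist peg_a 0.64 [ 0.5062 -0.0511  0.0027] [274, 128]
wrist cup 0.9 [ 0.5593  0.115  -0.0007] [121, 110]
wrist brush 0.96 [ 0.5051 -0.2777  0.0051] [474, 88]
wrist -0.09 [ 0.5669 -0.1793  0.0615]
wrist -0.06 [ 0.573  -0.1496  0.0606]
wrist 0 [ 0.5849 -0.0906  0.0607]
wrist 0.06 [ 0.5965 -0.0326  0.0607]
wrist 0.09 [ 0.6023 -0.0031  0.0621]
side rail_mid 0.93 [ 0.2916 -0.2284  0.0111] [288, 372]
side rail_mid 0.58 [ 0.5876 -0.0912  0.0522] [382, 231]
s
[... 1155 characters left out ...]
491] [244, 181]
scene rail_right 0.67 [ 0.2625 -0.2943  0.0056] [301, 144]
scene seat_left 0.85 [0.6017 0.0074 0.0468] [275, 221]
scene seat_right 0.61 [ 0.5673 -0.1915  0.0513] [242, 179]
scene peg_a 0.59 [ 0.5144 -0.0524  0.0013] [288, 209]
scene peg_a 0.49 [ 0.6542  0.0708 -0.0017] [274, 259]
scene peg_a 0.48 [ 0.5632 -0.191   0.0518] [243, 179]
scene cup 0.72 [0.5605 0.1098 0.0025] [315, 248]
scene stick 0.49 [ 0.6628 -0.1367  0.0035] [225, 216]
scene brush 0.72 [ 5.004e-01 -2.732e-01  2.000e-04] [247, 173]
scene -0.09 [ 0.5667 -0.1798  0.0582]
scene -0.06 [ 0.572  -0.152   0.0586]
scene 0 [ 0.5855 -0.09    0.0599]
scene 0.06 [ 0.5948 -0.0332  0.0594]
scene 0.09 [ 0.6024 -0.0019  0.0606]
```

View pics/s6.png

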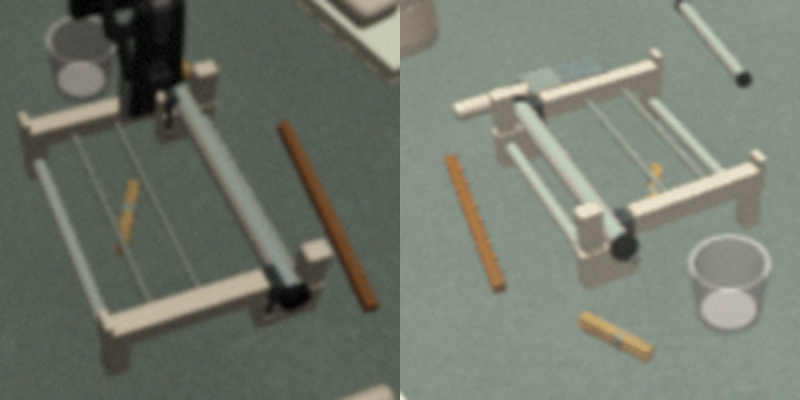

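The rail's top is level at z of about 0.060 along its length, so its axis is at 50 mm: home in both clips, with the bystanders where they were. The arm is clear.

```bash
python3 -c "
from station import bot
print(bot.finish_job())"
```

```text
the job is handed in; nothing more can be done
None
```

The rail is home in both clips and the job is handed in, at about 14.5 s of the 58 s allowed.

- **Pushing:** I pushed the larger rail along the beams with the two spread fingers, without lifting it, until it lay in both clip mouths.
- **Pressing:** I pressed it down with both fingertips. On the first press the tips were dragged forward on the rail. I lifted clear, moved back 5 mm and pressed again until it bottomed, at about 30 N.
- **Last checks:** All three cameras put the rail's top at about 58–62 mm along its length. That means its axis is at about 50 mm at both clips, the home height. The cup, the pegs and the brush are within measuring error of where they started, and so is the stick. The arm is clear and reads no contact force.
- **What disagreed:** The open fingertips sit 42–47 mm short of the reported TCP, not the few millimetres the description suggests. Because of this my first push passed above the rail without touching it. I used the measured offset from then on.
- **Not checked:** I did not measure the jaw angles themselves. I judged the clips closed from the rail's height alone.

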